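Put the condiments back in their matching stands

TASK

The condiments are in a muddle: stand each one in the round wooden stand that matches its foot - the dropper bottle in the smallest stand, the salt shaker in the second smallest, the pepper mill in the second largest and the honey jar in the largest. Two stands hold the wrong thing at the start, so free a stand before you fill it. At the end each must stand upright and flat on the floor of its own stand; knock nothing over, and leave the kitchen timer where it is.

Things in the scene. Friction and masses are not known exactly. Their poses are not given: they have to be found in the camera images.
- dropper_bottle: small brown glass bottle with a black rubber dropper on top, 102 mm tall; body 33 mm diameter up to 70 mm, narrow neck and 13 mm bulb above. 70 g. It starts in stand_s. Origin: centre of its underside; z up.
- salt_shaker: small glass salt shaker with a grey metal cap, 90 mm tall; body 44 mm diameter up to 66 mm, cap 34 mm. 100 g. It starts in stand_m. Origin: centre of its underside; z up.
- pepper_mill: dark wooden pepper mill, 170 mm tall, foot 58 mm diameter, round head 50 mm diameter from 123 to 159 mm, 12 mm metal knob on top; nothing turns. 180 g. It starts on the worktop, nearer the robot (x below 0.40) than the row of stands (x above 0.45). Gripped near its top it can swing about the finger pads if carried briskly across the closing direction. Origin: centre of its underside; z up.
- honey_jar: glass jar with a plain grey metal screw lid (closed), 110 mm tall, body 68 mm wide to the fingers (71 mm at most), lid 66 mm diameter in the top 11 mm. 450 g. It starts on the worktop, nearer the robot (x below 0.40) than the row of stands (x above 0.45). Gripped near its top it can swing about the finger pads if carried briskly across the closing direction. Origin: centre of its underside; z up.
- stand_xs: the smallest of four fixed turned-wood stands (shallow round flared dishes): outer diameter 60 mm at the rim, inner diameter 44 mm at the floor widening to 52 mm at the rim, floor 5 mm and rim 16 mm above the worktop. It does not move; wall cabinets hang over the worktop behind the stands (x above 0.6, underside 0.46 m up). Origin: centre of its underside, on the worktop. Empty at the start.
- stand_s: the second smallest of four fixed turned-wood stands (shallow round flared dishes): outer diameter 72 mm at the rim, inner diameter 56 mm at the floor widening to 64 mm at the rim, floor 5 mm and rim 16 mm above the worktop. It does not move; wall cabinets hang over the worktop behind the stands (x above 0.6, underside 0.46 m up). Origin: centre of its underside, on the worktop.
- stand_m: the second largest of four fixed turned-wood stands (shallow round flared dishes): outer diameter 86 mm at the rim, inner diameter 70 mm at the floor widening to 78 mm at the rim, floor 5 mm and rim 16 mm above the worktop. It does not move; wall cabinets hang over the worktop behind the stands (x above 0.6, underside 0.46 m up). Origin: centre of its underside, on the worktop.
- stand_l: the largest of four fixed turned-wood stands (shallow round flared dishes): outer diameter 98 mm at the rim, inner diameter 82 mm at the floor widening to 90 mm at the rim, floor 5 mm and rim 16 mm above the worktop. It does not move; wall cabinets hang over the worktop behind the stands (x above 0.6, underside 0.46 m up). Origin: centre of its underside, on the worktop. Empty at the start.
- kitchen_timer: white round wind-up kitchen timer, 62 mm diameter, 47 mm tall, loose on the worktop; it is to be left alone. Origin: centre of its underside.
Mind the look-alikes: they are no part of the job. Leave any red look-alike of the dropper_bottle alone.

How it is judged:
At the end, for the whole second after the job is handed in: Dropper bottle in stand_xs, salt shaker in stand_s, pepper mill in stand_m, honey jar in stand_l: each within 12 mm of the stand's centre, its underside on the stand's floor (within 3 mm), upright within 0.1 rad, at rest and released; the kitchen timer within 20 mm of where it stood (horizontal distance between dropper_bottle and stand_xs below 0.012 m and z of dropper_bottle in the frame of stand_xs between 0.002 and 0.008 m and angle between each of dropper_bottle, salt_shaker, pepper_mill, honey_jar's own z axis and vertical below 0.1 rad and linear speed of each of dropper_bottle, salt_shaker, pepper_mill, honey_jar below 0.02 m/s and horizontal distance between salt_shaker and stand_s below 0.012 m and z of salt_shaker in the frame of stand_s between 0.002 and 0.008 m and horizontal distance between pepper_mill and stand_m below 0.012 m and z of pepper_mill in the frame of stand_m between 0.002 and 0.008 m and horizontal distance between honey_jar and stand_l below 0.012 m and z of honey_jar in the frame of stand_l between 0.002 and 0.008 m and distance of kitchen_timer from where it was at the start of the episode below 0.02 m); the robot touches nothing.
It fails at once if the dropper bottle is tipped over (angle between dropper_bottle's own z axis and vertical above 0.6 rad).
It fails at once if the salt shaker is tipped over (angle between salt_shaker's own z axis and vertical above 0.6 rad).
It fails at once if the pepper mill is tipped over (angle between pepper_mill's own z axis and vertical above 0.6 rad).
It fails at once if the honey jar is tipped over (angle between honey_jar's own z axis and vertical above 0.6 rad).
It fails at once if the kitchen timer is shoved away or picked up (distance of kitchen_timer from where it was at the start of the episode above 0.02 m).
It also fails if it takes over 102 s, if anything falls off the work surface, if the arm or the gripper's body presses on something with over 40 N, if the wrist force passes 120 N, or if a joint passes its speed limit or range.

ROBOT

A 7-joint arm with a two-finger parallel gripper is mounted at the origin on a cart in front of the work surface, level with it; the furniture and walls round the work are solid. World frame = base frame: x ahead of the robot, y to its left, z up, the work surface at z = 0. Lengths are in m, angles in rad, forces in N, time in s.
With the tool pointing down it reaches from about 0.425 to 0.875 m from the base axis. Payload 9.9 kg.
Tool frame: the origin (TCP) lies between the finger pads; the fingertips stand 8 mm ahead of it and the grasp point (between the pads) lies 11 mm behind it; z points along the fingers, y is the line along which they close (so a half turn about z gives the same grasp; the last joint's range is limited). The gripper opens to 85 mm and grips with 20 to 120 N. Pads are 22 mm wide; open, the fingers measure 114 mm over their backs; the gripper's body (76 mm by 85 mm) begins 54 mm behind the grasp point. The pads swing forward as they close: fully open they stand 13 mm farther back than shut.
Start: joints at [-1.399, 0.576, 0.025, 1.437, -0.015, 1.129, -0.057], TCP at [0.171, 0.653, 0.239] pointing down, gripper open.
Joint ranges: [-2.76, 2.76], [-0.34, 2.15], [-1.52, 1.57], [0.19, 2.46], [-1.09, 4.23], [0.17, 1.99], [-2.82, 2.82]. Speed limits (rad/s): [2.22, 2.22, 3.01, 3.01, 3.14, 3.14, 3.14].

INTERFACE

Orientations are given as a rotation vector (axis times angle).
In Python, from plant import * gives the robot as it stands.
- The arm moves only by the shell command python3 -m creep 'ROWS' [FORCE]. ROWS is JSON, a list of rows, each a list of 3 entries, a list of its own where there are three numbers: the turn, a rotation vector about the tool's x, y, z in units of 60 degrees (1.0 is 60 degrees), then the shift along the tool's x, y, z in units of 10 cm (1.0 is 10 cm), then the closure in counts, from 0 (fully open) to 255 (shut). In form: [[[wx, wy, wz], [dx, dy, dz], fingers], ...]. A call has 1 to 20 rows; each row is the pose to reach, as a shift and turn from the pose commanded when the call began, along the tool's axes at that moment; what a row does not reach only later rows make up. A row lasts 1/8 s, in which the tool goes at most 62.5 mm and 10.7 degrees, less where a joint would pass 70% of its speed; a pose out of reach is approached as far as the arm can. A call with a number of a shift or a turn outside -1 to 1 is refused whole. A call with a gripper value outside its range is refused whole. The fingers move at their own pace and stop on an object; FORCE is the grip in N (left out, the last holds). Time passes only in rows, so rows that repeat a pose let the fingers close. It gives the time, the measured TCP pose, the force, the opening and the grip force at its end, in the units of the state.
- get_obs(): the state, without advancing time (a new reading comes with each control period).
- capture(name): name is "scene" or "top" or "wrist"; returns a dict with "color" (400x640x3 uint8, red, green, blue), "camera_matrix" (3x3 intrinsics, pixels), "R" (3x3) and "t" (3): a world point X has camera coordinates R X + t. Camera axes: x right, y down, z forward; pixel columns grow to the right and rows downward; lengths in m; the calibration is good to about 2 mm. A picture is of the moment at which its call begins. There is no depth.
- hand_in(): hands the job in; it is judged then, once.
The state is a dict: "time": time; "joints": joint angles; "qd": joint speeds; "tau": joint torques, N m; "eef_pos": TCP position; "orientation": TCP orientation; "force": force on the tool from outside, world axes, zero at the start; "ft_torque": the same for the moment, N m; "finger_gap": opening from 0.0 (shut) to 1.0 (fully open); "grasp_force": force on a finger pad.
Only numpy, scipy, OpenCV 4.12 (cv2) and the standard library are available. Lean on these libraries where they do the work, as an engineer would, in place of code of your own. Each camera call takes 0.05 s, during which the arm holds its last target. There are 200 camera calls.

## Working session

There is one attempt and no reset: what is moved stays moved. The work goes in short steps, Python scripts to look and compute and a shell command to move; the robot and the scene stay as the last step left them, time stands still between calls to the robot, and variables do not carry over. Pictures are saved under pics/ and viewed, at most 14 in all, crops included, and the job is handed in when it is done.

```bash
ls; mkdir -p pics
python3 - <<'E'
from plant import *
import cv2,numpy as np
for n in ["scene","top"]:
    c=capture(n); cv2.imwrite(f"pics/{n}0.png",c["color"][:,:,::-1]); np.savez(f"pics/{n}0.npz",**c)
    print(n,c["camera_matrix"].round(1).tolist(),(-c["R"].T@c["t"]).round(3))
o=get_obs();print(o["time"],o["eef_pos"],o["orientation"],o["finger_gap"])
E
```

```text
pics
scene [[407.1, 0.0, 318.9], [0.0, 407.1, 199.7], [0.0, 0.0, 1.0]] [0.52  0.959 0.498]
top [[389.5, 0.0, 312.9], [0.0, 389.5, 204.6], [0.0, 0.0, 1.0]] [0.351 0.011 0.884]
0.1 [0.1707081  0.65264747 0.23851501] [-4.00673378e-01 -3.11583979e+00  2.37578866e-03] 0.9968849145753477
```

View pics/scene0.png

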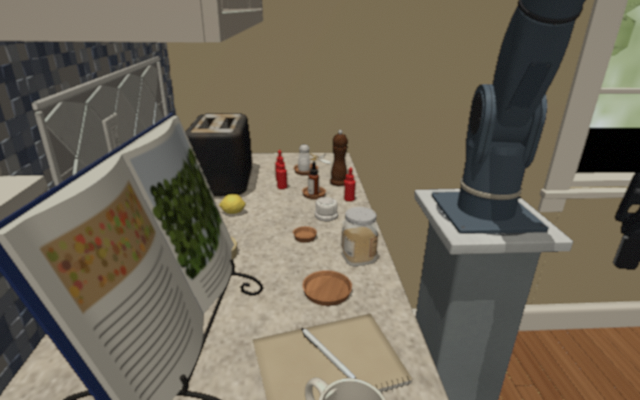

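View pics/top0.png

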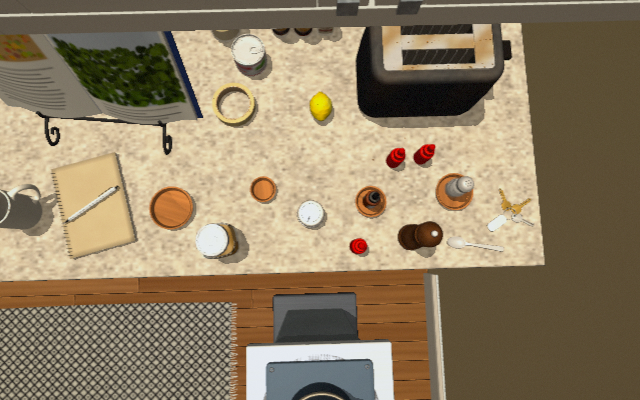

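Top view: stand_l at (172,208), stand_xs (263,189), brown dropper in stand_s (371,200), salt in stand_m (455,191), mill (420,235) and honey jar (217,240). The timer is at (311,213). Dropper candidates: red bottles at (397,157), (425,153), (359,246) and the brown one at (371,200). The brown one fits, since it is brown and stands in a stand. I'll check it in an enlarged crop.

```bash
cat > h.py <<'E'
import numpy as np,cv2
def ray(c,uv,z):
    d=c["R"].T@np.linalg.inv(c["camera_matrix"])@np.array([uv[0],uv[1],1.]); o=-c["R"].T@c["t"]
    return o+d*(z-o[2])/d[2]
def proj(c,X):
    p=c["camera_matrix"]@(c["R"]@np.array(X,float)+c["t"]); return p[:2]/p[2]
E
python3 - <<'E'
from h import *
c=np.load("pics/top0.npz"); im=c["color"][:,:,::-1].copy()
hsv=cv2.cvtColor(im,cv2.COLOR_BGR2HSV)
m=cv2.inRange(hsv,(3,110,60),(16,255,255)); m[:120]=0;m[265:]=0
m=cv2.morphologyEx(m,cv2.MORPH_OPEN,np.ones((3,3)))
for k in cv2.findContours(m,cv2.RETR_EXTERNAL,cv2.CHAIN_APPROX_NONE)[0]:
    if cv2.contourArea(k)<150: continue
    e=cv2.fitEllipse(cv2.convexHull(k)); P=ray(c,e[0],.016); Q=ray(c,(e[0][0]+e[1][0],e[0][1]),.016);Q2=ray(c,(e[0][0]+e[1][1],e[0][1]),.016)
    print(np.round(e[0],1),P.round(4),"dia",np.linalg.norm(Q-P).round(3),np.linalg.norm(Q2-P).round(3))
out=cv2.resize(im[135:265,190:490],None,fx=2.6,fy=2.6,interpolation=cv2.INTER_CUBIC); cv2.imwrite("pics/crop1.png",out)
E
```

```text
[429.8 233.4] [ 0.3827 -0.258   0.016 ] dia 0.053 0.056
[370.5 201.1] [ 0.459  -0.1292  0.016 ] dia 0.07 0.071
[170.6 207.5] [0.4574 0.3186 0.016 ] dia 0.094 0.098
[262.7 188.7] [0.494  0.1126 0.016 ] dia 0.058 0.058
[453.9 191.3] [ 0.476 -0.319  0.016] dia 0.083 0.086
```

View pics/crop1.png

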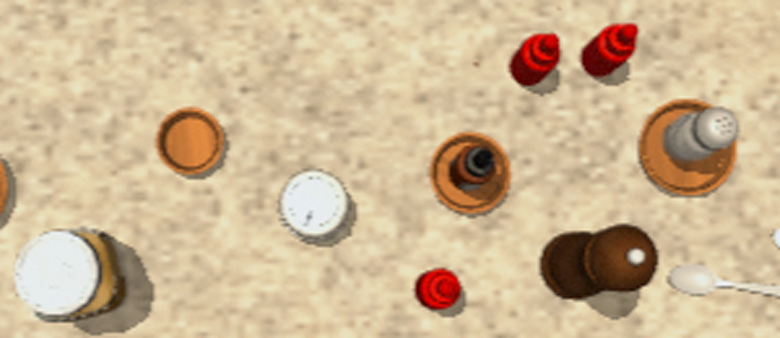

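Crop: the brown bottle with the black bulb at crop (482,160) sits in stand_s and is the one meant. The other three are red. The stand diameters match what was given. Next I'll compute object positions from their tops.

Run:
```python
from h import *
c=np.load("pics/top0.npz"); im=c["color"][:,:,::-1].copy()
sc=np.load("pics/scene0.npz")
for n,u,z in [("honey",(58,272),.11),("dropper",(482,160),.107),("salt",(718,127),.095),("mill",(636,257),.17),("timer",(314,204),.047),("redfront",(438,286),.1)]:
    p=np.array(u)/2.6+[190,135]; P=ray(c,p,z); print(n,P.round(4),"r",np.hypot(*P[:2]).round(3),"scene px top",proj(sc,P).round(0),"base",proj(sc,[P[0],P[1],0]).round(0))
```

```text
honey [0.3795 0.2024 0.11  ] r 0.43 scene px top [360. 212.] base [357. 256.]
dropper [ 0.4566 -0.1248  0.107 ] r 0.473 scene px top [315. 161.] base [314. 195.]
salt [ 0.4793 -0.3154  0.095 ] r 0.574 scene px top [305. 144.] base [305. 171.]
mill [ 0.3759 -0.2192  0.17  ] r 0.435 scene px top [340. 129.] base [338. 182.]
timer [0.4319 0.0061 0.047 ] r 0.432 scene px top [327. 199.] base [327. 216.]
redfront [ 0.3606 -0.0873  0.1   ] r 0.371 scene px top [350. 167.] base [349. 200.]
```

```bash
python3 -m creep '[[[0,0,-0.12],[0,0,0],0],[[0,0,-0.244],[0,0,0],0],[[0,0,-0.244],[0,0,0],0]]' 30
python3 -m creep '[[[0,0,0],[-0.25,-0.5,0],0],[[0,0,0],[-0.5,-1,0],0],[[0,0,0],[-0.5,-1,0],0]]'
python3 -c "
from plant import *
o=get_obs();print(o['eef_pos'],o['orientation'],o['joints'])"
```

```text
time: 0.48
eef_pos: [0.1708, 0.6528, 0.2389]
orientation: [-0.002, -3.141, 0.001]
force: [-1.7, 0.4, -0.1]
finger_gap: 1.0
grasp_force: 0.0
time: 0.85
eef_pos: [0.2241, 0.549, 0.2396]
orientation: [0.015, 3.14, -0.004]
force: [-0.5, 1.3, -0.1]
finger_gap: 1.002
grasp_force: 0.0
[0.22406308 0.54902368 0.23964732] [ 0.0148132   3.13997782 -0.00353924] [-1.23793317  0.4521283  -0.03911541  1.66045418  0.02243598  1.03112467
  0.27667833]
```

```bash
python3 -m creep '[[[0,0,0],[-0.25,-0.5,0],0],[[0,0,0],[-0.5,-1,0],0]]'
python3 -m creep '[[[0,0,0],[-0.25,-0.5,0],0],[[0,0,0],[-0.5,-1,0],0]]'
python3 -m creep '[[[0,0,0],[-0.25,-0.5,0],0],[[0,0,0],[-0.5,-1,0],0]]'
python3 -m creep '[[[0,0,0],[-0.1,-0.5,0],0],[[0,0,0],[-0.1,-0.5,0],0],[[0,0,0],[-0.1,-0.5,0],0],[[0,0,0],[-0.1,-0.5,0],0]]'
python3 -c "
from plant import *
import cv2,numpy as np
c=capture('wrist'); cv2.imwrite('pics/w1.png',c['color'][:,:,::-1]); np.savez('pics/w1.npz',**c)
o=get_obs();print(o['time'],o['eef_pos'],o['orientation'],o['joints'])"
```

```text
time: 1.1
eef_pos: [0.2707, 0.4527, 0.2391]
orientation: [-0.002, -3.141, -0.001]
force: [1.2, 0.1, 0.4]
finger_gap: 1.0
grasp_force: 0.0
time: 1.35
eef_pos: [0.3212, 0.3523, 0.2394]
orientation: [0.004, 3.141, 0.001]
force: [1.3, 0.4, -0.3]
finger_gap: 1.004
grasp_force: 0.0
time: 1.6
eef_pos: [0.3714, 0.2523, 0.2395]
orientation: [0.004, 3.141, 0.001]
force: [0.7, 0.1, 0.5]
finger_gap: 1.001
grasp_force: 0.0
time: 2.1
eef_pos: [0.3804, 0.2046, 0.2393]
orientation: [0.002, -3.142, -0.001]
force: [-0.9, -0.5, 0.3]
finger_gap: 1.0
grasp_force: 0.0
2.15 [0.38036121 0.20441348 0.23922274] [ 2.41442248e-03 -3.14144064e+00 -4.55362683e-04] [-0.65152799  0.21727749  0.06149835  2.0412112  -0.01756107  0.88354155
  0.99200265]
```

View pics/w1.png

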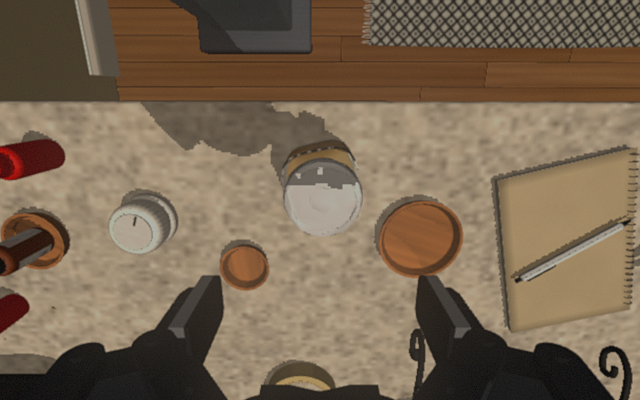

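Wrist view: the honey lid is centred near (322,197), stand_l near (419,237) and stand_xs near (244,265), with the timer at (143,222). The lid lies between the fingers in y.

Run:
```python
from h import *
c=np.load("pics/w1.npz"); im=c["color"][:,:,::-1].copy()
print("cam",-c["R"].T@c["t"])
hsv=cv2.cvtColor(im,cv2.COLOR_BGR2HSV)
m=cv2.inRange(hsv,(3,110,60),(16,255,255)); m[:120]=0
m=cv2.morphologyEx(m,cv2.MORPH_OPEN,np.ones((3,3)))
for k in cv2.findContours(m,cv2.RETR_EXTERNAL,cv2.CHAIN_APPROX_NONE)[0]:
    if cv2.contourArea(k)<300: continue
    e=cv2.fitEllipse(cv2.convexHull(k)); P=ray(c,e[0],.016)
    print(np.round(e[0],1),P.round(4),np.round(e[1],0))
print("lid",ray(c,(322.5,197),.11), [ray(c,q,.11).round(4) for q in [(284,197),(361,197),(322,158),(322,236)]])
```

```text
cam [0.29823987 0.20460405 0.37390474]
[244.  267.5] [0.4931 0.1165 0.016 ] [44. 49.]
[ 32.3 240.6] [ 0.4588 -0.1247  0.016 ] [51. 68.]
[420.3 238.8] [0.4558 0.3219 0.016 ] [76. 85.]
lid [0.37754817 0.20787848 0.11      ] [array([0.3776, 0.1766, 0.11  ]), array([0.3775, 0.2392, 0.11  ]), array([0.3457, 0.2073, 0.11  ]), array([0.412 , 0.2076, 0.11  ])]
```

```bash
python3 -m creep '[[[0,0,0],[0.02,0.02,0.3],0],[[0,0,0],[0.02,0.02,0.6],0],[[0,0,0],[0.02,0.02,0.9],0],[[0,0,0],[0.02,0.02,0.9],0],[[0,0,0],[0.02,0.02,0.9],0]]'
python3 -m creep '[[[0,0,0],[0,0,0.25],0],[[0,0,0],[0,0,0.5],0],[[0,0,0],[0,0,0.7],0],[[0,0,0],[0,0,0.91],0],[[0,0,0],[0,0,0.91],0],[[0,0,0],[0,0,0.91],0]]'
python3 -m creep '[[[0,0,0],[0,0,0],60],[[0,0,0],[0,0,0],120],[[0,0,0],[0,0,0],180],[[0,0,0],[0,0,0],255],[[0,0,0],[0,0,0],255],[[0,0,0],[0,0,0],255],[[0,0,0],[0,0,0],255],[[0,0,0],[0,0,0],255]]' 60
```

```text
time: 2.78
eef_pos: [0.3789, 0.2057, 0.15]
orientation: [-0.001, 3.141, 0.001]
force: [-0.2, -0.1, 1.3]
finger_gap: 0.998
grasp_force: 0.0
time: 3.52
eef_pos: [0.3793, 0.2054, 0.0594]
orientation: [0.001, 3.14, 0.001]
force: [0.7, 0.3, 0.1]
finger_gap: 1.002
grasp_force: 0.0
time: 4.53
eef_pos: [0.3797, 0.2062, 0.0601]
orientation: [-0.001, 3.139, 0.004]
force: [-1.6, 1.5, 18.9]
finger_gap: 0.832
grasp_force: 58.7
```

```bash
python3 -m creep '[[[0,0,0],[0,0,-0.05],255],[[0,0,0],[0,0,-0.15],255],[[0,0,0],[0,0,-0.3],255],[[0,0,0],[0,0,-0.5],255],[[0,0,0],[0,0,-0.6],255],[[0,0,0],[0,0,-0.6],255],[[0,0,0],[0,0,-0.6],255]]'
python3 -m creep '[[[0,0,0],[-0.02,0.03,0],255],[[0,0,0],[-0.06,0.09,0],255],[[0,0,0],[-0.12,0.18,0],255],[[0,0,0],[-0.2,0.3,0],255],[[0,0,0],[-0.28,0.42,0],255],[[0,0,0],[-0.36,0.54,0],255],[[0,0,0],[-0.44,0.66,0],255],[[0,0,0],[-0.52,0.78,0],255],[[0,0,0],[-0.6,0.88,0],255],[[0,0,0],[-0.67,0.95,0],255],[[0,0,0],[-0.73,0.98,0],255],[[0,0,0],[-0.77,1,0],255],[[0,0,0],[-0.78,1,0],255],[[0,0,0],[-0.78,1,0],255]]'
python3 -m creep '[[[0,0,0],[0,0.05,0],255],[[0,0,0],[0,0.1,0],255],[[0,0,0],[0,0.14,0],255],[[0,0,0],[0,0.15,0],255],[[0,0,0],[0,0.15,0],255],[[0,0,0],[0,0.15,0],255]]'
python3 -c "
from plant import *
import cv2,numpy as np
for n in ['wrist','scene']:
  c=capture(n); cv2.imwrite(f'pics/{n}2.png',c['color'][:,:,::-1]); np.savez(f'pics/{n}2.npz',**c)
a=cv2.imread('pics/wrist2.png');b=cv2.imread('pics/scene2.png')[180:340,260:420]
cv2.imwrite('pics/v2.png',np.hstack([cv2.resize(a[100:400,150:550],(400,300)),cv2.resize(b,(300,300))]))
o=get_obs();print(o['time'],o['eef_pos'],o['orientation'])"
```

```text
time: 5.4
eef_pos: [0.3784, 0.2048, 0.1179]
orientation: [-0.0, -3.141, 0.001]
force: [0.9, 1.6, -5.7]
finger_gap: 0.833
grasp_force: 65.1
time: 7.15
eef_pos: [0.4565, 0.3046, 0.1183]
orientation: [-0.001, -3.141, 0.0]
force: [-0.0, 0.4, -5.7]
finger_gap: 0.829
grasp_force: 65.1
time: 7.9
eef_pos: [0.4567, 0.3197, 0.1183]
orientation: [-0.001, -3.141, 0.0]
force: [-0.9, -0.1, -5.5]
finger_gap: 0.828
grasp_force: 65.1
8.0 [0.45672407 0.31979253 0.11829915] [-7.93030056e-04 -3.14159106e+00  1.30414598e-04]
```

View pics/v2.png

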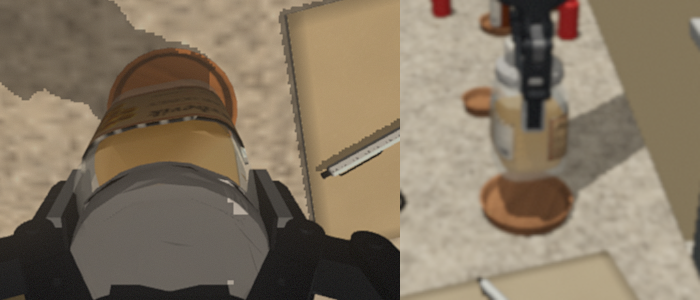

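The wrist crop shows the stand rim spanning crop x 108–238 and the jar centred at about 172 above it, so y is aligned. The scene crop agrees. I'll check x from the near rim edge.

Run:
```python
from h import *
c=np.load("pics/wrist2.npz")
print("near rim",ray(c,(323,148),.016),"-> cx",ray(c,(323,148),.016)[0]+.049)
print("left/right",ray(c,(258,190),.016),ray(c,(388,190),.016))
# jar base near edge: bottom of glass at z=.06 approx
print("jar", ray(c,(322,183),.06))
```

```text
near rim [0.41012261 0.3228538  0.016     ] -> cx 0.4591226111113973
left/right [0.44042103 0.27586616 0.016     ] [0.44041677 0.37008829 0.016     ]
jar [0.42392685 0.3218161  0.06      ]
```

```bash
python3 -m creep '[[[0,0,0],[-0.02,0.02,0.08],255],[[0,0,0],[-0.02,0.02,0.18],255],[[0,0,0],[-0.02,0.02,0.28],255],[[0,0,0],[-0.02,0.02,0.36],255],[[0,0,0],[-0.02,0.02,0.42],255],[[0,0,0],[-0.02,0.02,0.46],255],[[0,0,0],[-0.02,0.02,0.49],255],[[0,0,0],[-0.02,0.02,0.51],255],[[0,0,0],[-0.02,0.02,0.525],255],[[0,0,0],[-0.02,0.02,0.525],255],[[0,0,0],[-0.02,0.02,0.525],255]]'
```

```text
time: 9.38
eef_pos: [0.4587, 0.322, 0.0659]
orientation: [0.0, 3.141, 0.0]
force: [-0.3, -0.4, -4.9]
finger_gap: 0.827
grasp_force: 65.1
```

Still hanging; go down 1–2 mm more, then open.

```bash
python3 -m creep '[[[0,0,0],[0,0,0.01],255],[[0,0,0],[0,0,0.02],255],[[0,0,0],[0,0,0.02],255]]'
python3 -m creep '[[[0,0,0],[0,0,0],60],[[0,0,0],[0,0,0],40],[[0,0,0],[0,0,0],20],[[0,0,0],[0,0,0],0],[[0,0,0],[0,0,0],0],[[0,0,0],[0,0,0],0]]'
```

```text
time: 9.75
eef_pos: [0.4588, 0.3221, 0.0653]
orientation: [0.001, 3.141, 0.001]
force: [-4.2, -2.2, 14.9]
finger_gap: 0.828
grasp_force: 66.9
time: 10.5
eef_pos: [0.4587, 0.322, 0.0637]
orientation: [-0.0, -3.142, 0.0]
force: [0.4, 0.2, -0.3]
finger_gap: 1.001
grasp_force: 0.0
```

```bash
python3 -m creep '[[[0,0,0],[0,0,-0.2],0],[[0,0,0],[0,0,-0.5],0],[[0,0,0],[0,0,-0.9],0],[[0,0,0],[0,0,-0.9],0]]'
python3 -m creep '[[[0,0,0],[0,-0.3,-0.5],0],[[0,0,0],[0,-0.7,-0.7],0],[[0,0,0],[0,-1,-0.7],0]]'
python3 -m creep '[[[0,0,0],[0,-0.5,0],0],[[0,0,0],[0,-1,0],0]]'
python3 -m creep '[[[0,0,0],[0,-0.5,0],0],[[0,0,0],[0,-1,0],0]]'
python3 -m creep '[[[0,0,0],[0,-0.5,0],0],[[0,0,0],[0,-1,0],0]]'
python3 -m creep '[[[0,0,0],[0,-0.5,0],0],[[0,0,0],[0,-0.5,0],0],[[0,0,0],[0,-0.5,0],0],[[0,0,0],[0,-0.5,0],0]]'
python3 - <<'E'
from plant import *
from h import *
for n in ['wrist','top']:
  c=capture(n); cv2.imwrite(f'pics/{n}3.png',c['color'][:,:,::-1]); np.savez(f'pics/{n}3.npz',**c)
a=cv2.imread('pics/wrist3.png');b=cv2.imread('pics/top3.png')[150:270,130:260]
cv2.imwrite('pics/v3.png',np.hstack([cv2.resize(a[0:300,150:550],(480,360)),cv2.resize(b,(320,360))]))
E
```

```text
time: 11.0
eef_pos: [0.4601, 0.3229, 0.1566]
orientation: [0.001, 3.137, 0.005]
force: [0.4, -0.5, 0.5]
finger_gap: 1.003
grasp_force: 0.0
time: 11.38
eef_pos: [0.4592, 0.2206, 0.2247]
orientation: [0.002, 3.14, 0.001]
force: [0.2, -0.1, -0.6]
finger_gap: 0.999
grasp_force: 0.0
time: 11.62
eef_pos: [0.4582, 0.1205, 0.2231]
orientation: [0.001, -3.141, 0.001]
force: [0.9, -0.5, -0.5]
finger_gap: 1.003
grasp_force: 0.0
time: 11.88
eef_pos: [0.4581, 0.0204, 0.2232]
orientation: [-0.0, -3.141, 0.0]
force: [1.4, -0.5, 0.1]
finger_gap: 0.998
grasp_force: 0.0
time: 12.12
eef_pos: [0.4581, -0.0796, 0.2231]
orientation: [-0.0, -3.141, 0.0]
force: [0.8, -0.2, 0.1]
finger_gap: 0.998
grasp_force: 0.0
time: 12.62
eef_pos: [0.4586, -0.1266, 0.2235]
orientation: [0.003, -3.141, -0.001]
force: [-0.6, -0.3, 0.3]
finger_gap: 0.998
grasp_force: 0.0
```

View pics/v3.png

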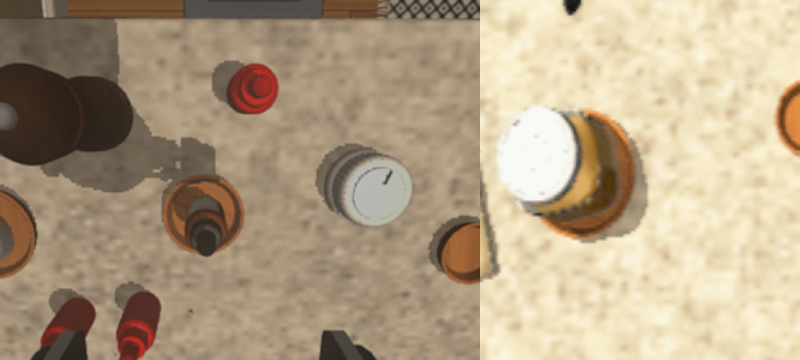

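The top crop shows the honey jar standing in stand_l. In the wrist view the dropper tip is at (321.7,202.5) and the stand_s centre at (319,178).

Run:
```python
from h import *
c=np.load("pics/wrist3.npz"); t=np.load("pics/top3.npz")
print("bulb",ray(c,(321.7,202.5),.107),"stand_s",ray(c,(319,177.5),.016))
P=[ray(t,((x)/320*130+130,y/3+150),.11) for x,y in [(57,155)]]
print("honey lid top view",P, "ref stand_l top (.4574,.3186)")
r=ray(c,(252/1.2+150,90/1.2),.1);print("redfront",r, "timer",ray(c,(382/1.2+150,190/1.2),.047), "reds", ray(c,(130/1.2+150,352/1.2),.1),ray(c,(55/1.2+150,350/1.2),.1))
```

```text
bulb [ 0.45628874 -0.12410186  0.107     ] stand_s [ 0.4580913  -0.12610099  0.016     ]
honey lid top view [array([0.45841315, 0.32022045, 0.11      ])] ref stand_l top (.4574,.3186)
redfront [ 0.36353264 -0.09733     0.1       ] timer [0.43226468 0.01172751 0.047     ] reds [ 0.54235207 -0.17927932  0.1       ] [ 0.54076289 -0.23396801  0.1       ]
```

```bash
python3 -m creep '[[[0,0,0],[0.02,0.02,0.3],0],[[0,0,0],[0.02,0.02,0.6],0],[[0,0,0],[0.02,0.02,0.8],0],[[0,0,0],[0.02,0.02,0.8],0],[[0,0,0],[0.02,0.02,0.8],0]]'
python3 -m creep '[[[0,0,0],[0,0,0.25],0],[[0,0,0],[0,0,0.5],0],[[0,0,0],[0,0,0.75],0],[[0,0,0],[0,0,0.93],0],[[0,0,0],[0,0,0.93],0],[[0,0,0],[0,0,0.93],0]]'
python3 -m creep '[[[0,0,0],[0,0,0],60],[[0,0,0],[0,0,0],100],[[0,0,0],[0,0,0],130],[[0,0,0],[0,0,0],145],[[0,0,0],[0,0,0],160],[[0,0,0],[0,0,0],180],[[0,0,0],[0,0,0],200],[[0,0,0],[0,0,0],255],[[0,0,0],[0,0,0],255],[[0,0,0],[0,0,0],255]]' 30
```

```text
time: 13.35
eef_pos: [0.457, -0.1258, 0.1445]
orientation: [-0.001, 3.141, -0.0]
force: [0.7, 0.5, -0.3]
finger_gap: 1.0
grasp_force: 0.0
time: 14.1
eef_pos: [0.4572, -0.1262, 0.0518]
orientation: [0.0, 3.14, -0.0]
force: [-0.0, 0.0, -0.2]
finger_gap: 1.001
grasp_force: 0.0
time: 15.35
eef_pos: [0.4567, -0.1259, 0.051]
orientation: [0.0, 3.141, 0.0]
force: [0.1, 1.4, 4.9]
finger_gap: 0.368
grasp_force: 29.4
```

```bash
python3 -m creep '[[[0,0,0],[0,0,-0.1],255],[[0,0,0],[0,0,-0.3],255],[[0,0,0],[0,0,-0.6],255],[[0,0,0],[0,0,-0.9],255],[[0,0,0],[0,0,-1],255],[[0,0,0],[0,0,-1],255]]'
python3 -m creep '[[[0,0,0],[-0.02,0.1,0],255],[[0,0,0],[-0.06,0.3,0],255],[[0,0,0],[-0.1,0.5,0],255],[[0,0,0],[-0.15,0.75,0],255],[[0,0,0],[-0.2,1,0],255]]'
python3 -m creep '[[[0,0,0],[-0.04,0.25,0],255],[[0,0,0],[-0.08,0.5,0],255],[[0,0,0],[-0.12,0.75,0],255],[[0,0,0],[-0.17,1,0],255]]'
python3 -m creep '[[[0,0,0],[0,0.2,0],255],[[0,0,0],[0,0.32,0],255],[[0,0,0],[0,0.4,0],255],[[0,0,0],[0,0.42,0],255],[[0,0,0],[0,0.42,0],255],[[0,0,0],[0,0.42,0],255]]'
python3 -m creep '[[[0,0,0],[0,0,0.2],255],[[0,0,0],[0,0,0.4],255],[[0,0,0],[0,0,0.55],255],[[0,0,0],[0,0,0.6],255],[[0,0,0],[0,0,0.6],255]]'
python3 - <<'E'
from plant import *
from h import *
for n in ['wrist','scene']:
  c=capture(n); cv2.imwrite(f'pics/{n}4.png',c['color'][:,:,::-1]); np.savez(f'pics/{n}4.npz',**c)
a=cv2.imread('pics/wrist4.png');b=cv2.imread('pics/scene4.png')[150:270,260:380]
cv2.imwrite('pics/v4.png',np.hstack([cv2.resize(a[100:400,150:550],(480,360)),cv2.resize(b,(320,360))]))
E
```

```text
time: 16.1
eef_pos: [0.4567, -0.1261, 0.1511]
orientation: [0.0, 3.141, -0.0]
force: [0.3, -0.2, -0.9]
finger_gap: 0.368
grasp_force: 29.9
time: 16.73
eef_pos: [0.4761, -0.0245, 0.1497]
orientation: [0.0, -3.14, -0.0]
force: [0.6, 0.3, -0.5]
finger_gap: 0.363
grasp_force: 29.9
time: 17.23
eef_pos: [0.4929, 0.0755, 0.1496]
orientation: [0.001, -3.139, 0.001]
force: [0.3, 0.7, -1.3]
finger_gap: 0.361
grasp_force: 29.9
time: 17.98
eef_pos: [0.4936, 0.1153, 0.1509]
orientation: [0.002, 3.142, -0.0]
force: [-0.5, -0.2, -1.6]
finger_gap: 0.363
grasp_force: 29.9
time: 18.6
eef_pos: [0.4937, 0.1158, 0.0908]
orientation: [-0.001, -3.141, 0.0]
force: [-0.3, 0.3, -0.5]
finger_gap: 0.367
grasp_force: 29.9
```

View pics/v4.png

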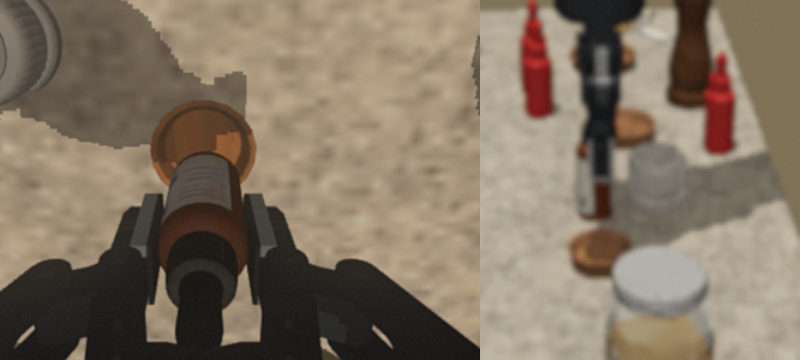

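Stand_xs rim spans crop x 151–256 (centre 203.5) with its near edge at row 100. The bottle hangs upright above it, centred at about 205.

Run:
```python
from h import *
c=np.load("pics/wrist4.npz")
P=ray(c,(203.5/1.2+150,183.3),.016); print("centre",P+[.03,0,0])
print([ray(c,(x/1.2+150,225),.016).round(4) for x in (151,256)])
print("bottle near bottom edge",ray(c,(207/1.2+150,153/1.2+100),.045), "expect centre x =+.0165")
```

```text
centre [0.49531032 0.11649968 0.016     ]
[array([0.4938, 0.0875, 0.016 ]), array([0.4938, 0.1455, 0.016 ])]
bottle near bottom edge [0.48393739 0.11812485 0.045     ] expect centre x =+.0165
```

```bash
python3 -m creep '[[[0,0,0],[0.01,0,0.1],255],[[0,0,0],[0.01,0,0.2],255],[[0,0,0],[0.01,0,0.28],255],[[0,0,0],[0.01,0,0.34],255],[[0,0,0],[0.01,0,0.38],255],[[0,0,0],[0.01,0,0.4],255],[[0,0,0],[0.01,0,0.41],255],[[0,0,0],[0.01,0,0.41],255]]'
python3 -m creep '[[[0,0,0],[0,0,0],170],[[0,0,0],[0,0,0],150],[[0,0,0],[0,0,0],130],[[0,0,0],[0,0,0],100],[[0,0,0],[0,0,0],50],[[0,0,0],[0,0,0],0],[[0,0,0],[0,0,0],0],[[0,0,0],[0,0,0],0]]'
python3 -m creep '[[[0,0,0],[0,0,-0.2],0],[[0,0,0],[0,0,-0.5],0],[[0,0,0],[0,0,-0.9],0],[[0,0,0],[0,0,-0.9],0]]'
python3 -m creep '[[[0,0,0],[0,-0.5,-0.5],0],[[0,0,0],[0,-1,-0.8],0],[[0,0,0],[0,-1,-0.8],0]]'
python3 - <<'E'
from plant import *
from h import *
for n in ['wrist','top']:
  c=capture(n); cv2.imwrite(f'pics/{n}5.png',c['color'][:,:,::-1]); np.savez(f'pics/{n}5.npz',**c)
b=cv2.imread('pics/top5.png')[140:260,200:480]
cv2.imwrite('pics/v5.png',cv2.resize(b,None,fx=2.8,fy=2.8))
E
```

```text
time: 19.7
eef_pos: [0.4931, 0.116, 0.0508]
orientation: [0.001, 3.14, 0.001]
force: [-2.6, -0.5, 13.0]
finger_gap: 0.363
grasp_force: 30.9
time: 20.7
eef_pos: [0.4926, 0.1159, 0.0498]
orientation: [-0.0, -3.142, 0.0]
force: [0.2, 0.5, 0.2]
finger_gap: 1.002
grasp_force: 0.0
time: 21.2
eef_pos: [0.4942, 0.1163, 0.1423]
orientation: [0.001, 3.137, 0.003]
force: [0.1, -1.0, -0.7]
finger_gap: 1.0
grasp_force: 0.0
time: 21.58
eef_pos: [0.4933, 0.0118, 0.2215]
orientation: [0.01, 3.138, -0.002]
force: [0.2, 1.0, -0.8]
finger_gap: 1.0
grasp_force: 0.0
```

View pics/v5.png

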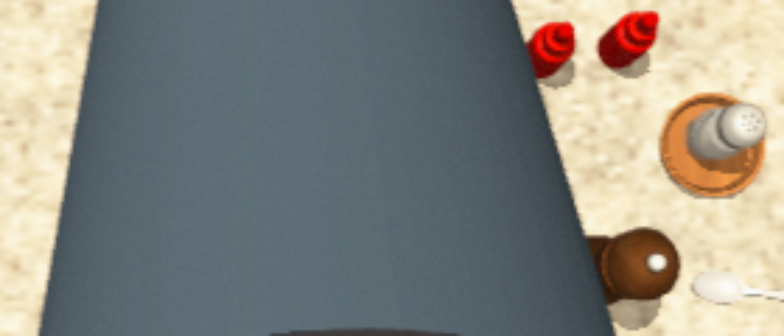

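The top view is blocked by the arm link. I'll check the dropper again after moving to the salt shaker.

```bash
python3 -m creep '[[[0,0,0],[0,-0.5,0],0],[[0,0,0],[0,-1,0],0]]'
python3 -m creep '[[[0,0,0],[0.05,-0.5,0],0],[[0,0,0],[0.1,-1,0],0]]'
python3 -m creep '[[[0,0,0],[0.05,-0.5,0],0],[[0,0,0],[0.05,-1,0],0]]'
python3 -m creep '[[[0,0,0],[0,-0.28,0],0],[[0,0,0],[0,-0.28,0],0],[[0,0,0],[0,-0.28,0],0],[[0,0,0],[0,-0.28,0],0]]'
python3 - <<'E'
from plant import *
from h import *
for n in ['wrist','top']:
  c=capture(n); cv2.imwrite(f'pics/{n}6.png',c['color'][:,:,::-1]); np.savez(f'pics/{n}6.npz',**c)
a=cv2.imread('pics/wrist6.png');b=cv2.imread('pics/top6.png')[140:260,210:350]
cv2.imwrite('pics/v6.png',np.hstack([cv2.resize(a[0:300,150:550],(480,360)),cv2.resize(b,(320,360))]))
E
```

```text
time: 21.92
eef_pos: [0.4925, -0.0829, 0.2184]
orientation: [0.006, -3.14, -0.001]
force: [1.3, 0.2, 0.6]
finger_gap: 0.998
grasp_force: 0.0
time: 22.18
eef_pos: [0.4825, -0.1836, 0.2182]
orientation: [0.004, -3.14, -0.002]
force: [0.8, -0.6, -0.8]
finger_gap: 0.996
grasp_force: 0.0
time: 22.42
eef_pos: [0.4776, -0.2837, 0.2182]
orientation: [0.003, -3.14, -0.003]
force: [1.6, 0.1, -0.8]
finger_gap: 1.0
grasp_force: 0.0
time: 22.92
eef_pos: [0.478, -0.3102, 0.2193]
orientation: [0.003, -3.141, -0.002]
force: [-0.7, 0.4, 0.1]
finger_gap: 1.0
grasp_force: 0.0
```

View pics/v6.png

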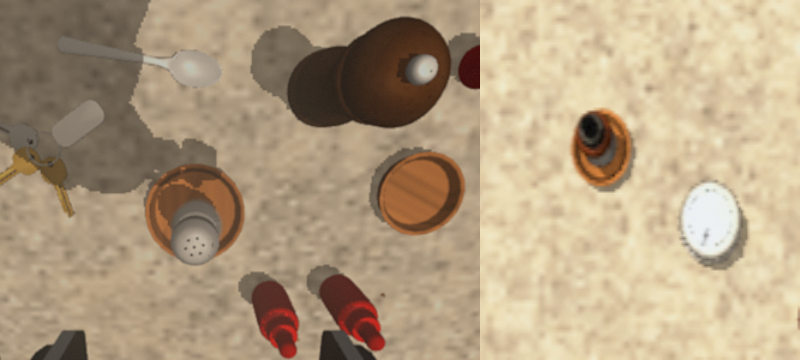

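The dropper stands in stand_xs. In the wrist crop the salt cap is at (196,244), stand_m's centre at (195,212), stand_s at (421,193) and the mill knob at (423,69).

Run:
```python
from h import *
c=np.load("pics/wrist6.npz");t=np.load("pics/top6.npz")
f=lambda x,y,z:ray(c,(x/1.2+150,y/1.2),z).round(4)
print("salt",f(196,244,.095),"stand_m",f(195,212,.016),"stand_s",f(421,193,.016),"mill",f(423,69,.17),"mill foot", f(318,87,.03))
print("reds",f(287,350,.1),f(374,342,.1),f(243,295,.0))
print("dropper",ray(t,(592-480)/320*140*np.array([1,0])+[210,140+130/3],.107),"timer",ray(t,np.array([(711-480)/320*140+210,140+219/3]),.047))
```

```text
salt [ 0.4789 -0.3142  0.095 ] stand_m [ 0.4757 -0.3162  0.016 ] stand_s [ 0.4589 -0.1266  0.016 ] mill [ 0.3784 -0.2186  0.17  ] mill foot [ 0.3774 -0.2245  0.03  ]
reds [ 0.5573 -0.2489  0.1   ] [ 0.5506 -0.1871  0.1   ] [ 0.5604 -0.2709  0.    ]
dropper [0.49016055 0.10921244 0.107     ] timer [0.43289142 0.0054336  0.047     ]
```

```bash
python3 -m creep '[[[0,0,0],[0,-0.04,0.3],0],[[0,0,0],[0,-0.04,0.6],0],[[0,0,0],[0,-0.04,0.8],0],[[0,0,0],[0,-0.04,0.8],0],[[0,0,0],[0,-0.04,0.8],0]]'
python3 -m creep '[[[0,0,0],[0,0,0.25],0],[[0,0,0],[0,0,0.5],0],[[0,0,0],[0,0,0.75],0],[[0,0,0],[0,0,0.98],0],[[0,0,0],[0,0,0.98],0],[[0,0,0],[0,0,0.98],0]]'
python3 -m creep '[[[0,0,0],[0,0,0],60],[[0,0,0],[0,0,0],90],[[0,0,0],[0,0,0],110],[[0,0,0],[0,0,0],125],[[0,0,0],[0,0,0],140],[[0,0,0],[0,0,0],160],[[0,0,0],[0,0,0],255],[[0,0,0],[0,0,0],255],[[0,0,0],[0,0,0],255]]' 40
python3 -m creep '[[[0,0,0],[0,0,-0.1],255],[[0,0,0],[0,0,-0.3],255],[[0,0,0],[0,0,-0.5],255],[[0,0,0],[0,0,-0.6],255],[[0,0,0],[0,0,-0.6],255]]'
```

```text
time: 23.65
eef_pos: [0.478, -0.3161, 0.1407]
orientation: [-0.0, 3.141, -0.001]
force: [-0.4, 0.7, 0.0]
finger_gap: 0.999
grasp_force: 0.0
time: 24.4
eef_pos: [0.4782, -0.3165, 0.0432]
orientation: [0.0, 3.14, -0.001]
force: [0.7, 0.4, 0.8]
finger_gap: 0.996
grasp_force: 0.0
time: 25.52
eef_pos: [0.4777, -0.316, 0.0423]
orientation: [0.0, 3.141, 0.0]
force: [-1.4, 1.2, 6.4]
finger_gap: 0.458
grasp_force: 39.1
time: 26.15
eef_pos: [0.4778, -0.3162, 0.1024]
orientation: [0.0, 3.14, -0.001]
force: [0.7, 0.2, -1.2]
finger_gap: 0.462
grasp_force: 39.7
```

```bash
python3 -m creep '[[[0,0,0],[0.01,0.1,0],255],[[0,0,0],[0.03,0.3,0],255],[[0,0,0],[0.05,0.5,0],255],[[0,0,0],[0.07,0.75,0],255],[[0,0,0],[0.1,1,0],255]]'
python3 -m creep '[[[0,0,0],[0.03,0.25,0],255],[[0,0,0],[0.05,0.5,0],255],[[0,0,0],[0.08,0.7,0],255],[[0,0,0],[0.09,0.83,0],255],[[0,0,0],[0.09,0.89,0],255],[[0,0,0],[0.09,0.9,0],255],[[0,0,0],[0.09,0.9,0],255]]'
python3 -m creep '[[[0,0,0],[0,0,0.1],255],[[0,0,0],[0,0,0.2],255],[[0,0,0],[0,0,0.25],255],[[0,0,0],[0,0,0.25],255],[[0,0,0],[0,0,0.25],255]]'
python3 - <<'E'
from plant import *
from h import *
for n in ['wrist','scene']:
  c=capture(n); cv2.imwrite(f'pics/{n}7.png',c['color'][:,:,::-1]); np.savez(f'pics/{n}7.npz',**c)
a=cv2.imread('pics/wrist7.png');b=cv2.imread('pics/scene7.png')[150:270,260:380]
cv2.imwrite('pics/v7.png',np.hstack([cv2.resize(a[100:400,150:550],(480,360)),cv2.resize(b,(320,360),interpolation=cv2.INTER_CUBIC)]))
E
```

```text
time: 26.78
eef_pos: [0.4672, -0.2137, 0.1016]
orientation: [0.001, -3.141, -0.001]
force: [0.8, 0.0, -0.4]
finger_gap: 0.452
grasp_force: 39.7
time: 27.65
eef_pos: [0.4586, -0.1266, 0.1018]
orientation: [0.002, 3.141, -0.001]
force: [-0.2, -0.9, -0.7]
finger_gap: 0.457
grasp_force: 39.7
time: 28.28
eef_pos: [0.4586, -0.1261, 0.0769]
orientation: [0.001, 3.142, -0.0]
force: [0.9, 0.2, -0.7]
finger_gap: 0.457
grasp_force: 39.7
```

View pics/v7.png

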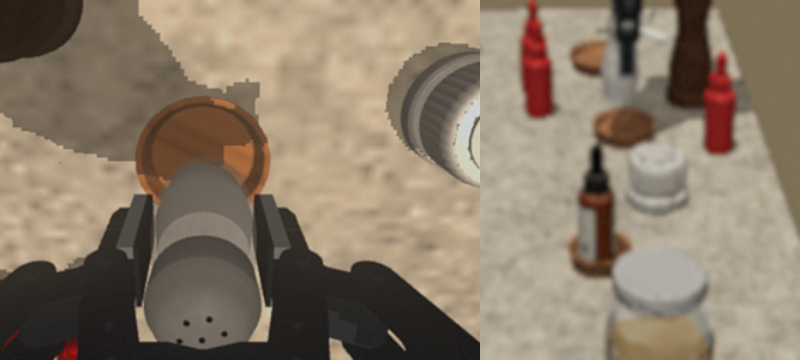

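The dropper is upright in its stand. Stand_s is centred at crop x 203, and the shaker hangs centred and upright over it. Lowering.

```bash
python3 -m creep '[[[0,0,0],[0,0,0.1],255],[[0,0,0],[0,0,0.18],255],[[0,0,0],[0,0,0.25],255],[[0,0,0],[0,0,0.3],255],[[0,0,0],[0,0,0.33],255],[[0,0,0],[0,0,0.35],255],[[0,0,0],[0,0,0.35],255]]'
python3 -m creep '[[[0,0,0],[0,0,0],140],[[0,0,0],[0,0,0],120],[[0,0,0],[0,0,0],100],[[0,0,0],[0,0,0],80],[[0,0,0],[0,0,0],40],[[0,0,0],[0,0,0],0],[[0,0,0],[0,0,0],0],[[0,0,0],[0,0,0],0]]'
python3 -m creep '[[[0,0,0],[0,0,-0.2],0],[[0,0,0],[0,0,-0.5],0],[[0,0,0],[0,0,-0.9],0],[[0,0,0],[0,0,-1],0],[[0,0,0],[0,0,-1],0]]'
python3 -m creep '[[[0,0,0],[0.2,0,-0.5],0],[[0,0,0],[0.5,-0.5,-1],0],[[0,0,0],[0.8,-0.92,-1],0],[[0,0,0],[0.8,-0.92,-1],0],[[0,0,0],[0.8,-0.92,-1],0]]'
python3 - <<'E'
from plant import *
from h import *
for n in ['wrist','top']:
  c=capture(n); cv2.imwrite(f'pics/{n}8.png',c['color'][:,:,::-1]); np.savez(f'pics/{n}8.npz',**c)
a=cv2.imread('pics/wrist8.png');b=cv2.imread('pics/top8.png')[140:260,340:480]
cv2.imwrite('pics/v8.png',np.hstack([cv2.resize(a[0:300,150:550],(480,360)),cv2.resize(b,(320,360))]))
E
```

```text
time: 29.25
eef_pos: [0.4587, -0.1261, 0.0423]
orientation: [0.001, 3.141, 0.0]
force: [-0.9, 1.1, 6.4]
finger_gap: 0.459
grasp_force: 40.8
time: 30.25
eef_pos: [0.4586, -0.1261, 0.0418]
orientation: [0.0, 3.142, -0.0]
force: [0.4, 0.5, 0.6]
finger_gap: 0.999
grasp_force: 0.0
time: 30.88
eef_pos: [0.4588, -0.1259, 0.142]
orientation: [0.0, 3.14, -0.0]
force: [-0.1, -0.6, -0.9]
finger_gap: 1.003
grasp_force: 0.0
time: 31.5
eef_pos: [0.3784, -0.2175, 0.2407]
orientation: [-0.001, -3.14, -0.001]
force: [0.3, 0.2, 0.5]
finger_gap: 0.999
grasp_force: 0.0
```

View pics/v8.png

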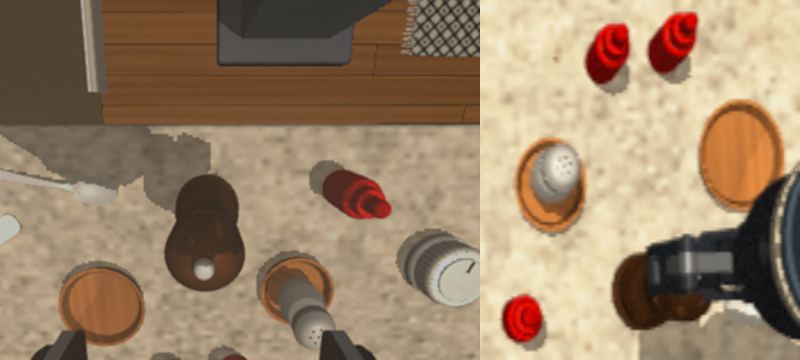

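The salt shaker stands in stand_s. In the wrist crop the mill knob is at (203,270), its foot centre near (207,205), and stand_m is at (102,306).

Run:
```python
from h import *
c=np.load("pics/wrist8.npz");t=np.load("pics/top8.npz")
f=lambda x,y,z:ray(c,(x/1.2+150,y/1.2),z).round(4)
print("mill knob",f(203,270,.168),"head",f(205,251,.141),"stand_m",f(102,306,.016),"front red top",f(378,209,.1))
g=lambda x,y,z:ray(t,((x-480)/320*140+340,y/3+140),z).round(4)
print("salt top",g(564,161,.095),"stand_s",g(550,185,.016),"stand_m",g(741,155,.016))
```

```text
mill knob [ 0.3776 -0.217   0.168 ] head [ 0.3758 -0.2157  0.141 ] stand_m [ 0.4748 -0.3155  0.016 ] front red top [ 0.359  -0.0958  0.1   ]
salt top [ 0.4641 -0.13    0.095 ] stand_s [ 0.4577 -0.1294  0.016 ] stand_m [ 0.4751 -0.3196  0.016 ]
```

```bash
python3 -m creep '[[[0,0,0],[0.01,0,0.3],0],[[0,0,0],[0.01,0,0.6],0],[[0,0,0],[0.01,0,0.9],0],[[0,0,0],[0.01,0,1],0],[[0,0,0],[0.01,0,1],0]]'
python3 -m creep '[[[0,0,0],[0,0,0.15],0],[[0,0,0],[0,0,0.15],0]]'
python3 -m creep '[[[0,0,0],[0,0,0],40],[[0,0,0],[0,0,0],70],[[0,0,0],[0,0,0],90],[[0,0,0],[0,0,0],105],[[0,0,0],[0,0,0],120],[[0,0,0],[0,0,0],140],[[0,0,0],[0,0,0],255],[[0,0,0],[0,0,0],255],[[0,0,0],[0,0,0],255]]' 70
python3 -m creep '[[[0,0,0],[0,0,-0.05],255],[[0,0,0],[0,0,-0.15],255],[[0,0,0],[0,0,-0.3],255],[[0,0,0],[0,0,-0.4],255],[[0,0,0],[0,0,-0.45],255],[[0,0,0],[0,0,-0.45],255]]'
```

```text
time: 32.22
eef_pos: [0.3776, -0.2174, 0.1414]
orientation: [0.001, -3.14, -0.001]
force: [0.9, -0.2, 0.6]
finger_gap: 1.004
grasp_force: 0.0
time: 32.48
eef_pos: [0.3778, -0.2179, 0.1271]
orientation: [-0.0, 3.142, 0.0]
force: [0.1, -0.2, 0.2]
finger_gap: 1.0
grasp_force: 0.0
time: 33.6
eef_pos: [0.3781, -0.2181, 0.1276]
orientation: [0.001, 3.14, -0.0]
force: [-0.8, 1.3, 12.2]
finger_gap: 0.539
grasp_force: 69.4
time: 34.35
eef_pos: [0.3776, -0.218, 0.172]
orientation: [0.0, 3.141, -0.0]
force: [0.6, -0.3, -1.7]
finger_gap: 0.535
grasp_force: 71.7
```

```bash
python3 -m creep '[[[0,0,0],[-0.02,-0.02,0],255],[[0,0,0],[-0.05,-0.05,0],255],[[0,0,0],[-0.1,-0.1,0],255],[[0,0,0],[-0.17,-0.17,0],255],[[0,0,0],[-0.25,-0.25,0],255],[[0,0,0],[-0.33,-0.33,0],255],[[0,0,0],[-0.41,-0.41,0],255],[[0,0,0],[-0.49,-0.49,0],255],[[0,0,0],[-0.57,-0.57,0],255],[[0,0,0],[-0.65,-0.65,0],255],[[0,0,0],[-0.73,-0.73,0],255],[[0,0,0],[-0.81,-0.81,0],255],[[0,0,0],[-0.88,-0.88,0],255],[[0,0,0],[-0.93,-0.93,0],255],[[0,0,0],[-0.96,-0.96,0],255],[[0,0,0],[-0.98,-0.98,0],255],[[0,0,0],[-0.98,-0.98,0],255],[[0,0,0],[-0.98,-0.98,0],255]]'
python3 - <<'E'
from plant import *
from h import *
for n in ['wrist','scene']:
  c=capture(n); cv2.imwrite(f'pics/{n}9.png',c['color'][:,:,::-1]); np.savez(f'pics/{n}9.npz',**c)
a=cv2.imread('pics/wrist9.png');b=cv2.imread('pics/scene9.png')[110:230,260:380]
cv2.imwrite('pics/v9.png',np.hstack([cv2.resize(a[100:400,150:550],(440,330)),cv2.resize(b,(330,330),interpolation=cv2.INTER_CUBIC)]))
E
```

```text
time: 36.6
eef_pos: [0.4754, -0.3158, 0.1718]
orientation: [-0.0, -3.141, -0.0]
force: [0.3, 0.9, -1.3]
finger_gap: 0.533
grasp_force: 71.7
```

View pics/v9.png

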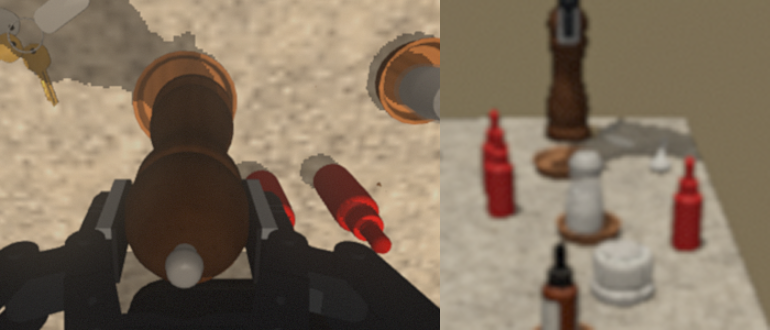

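The mill hangs upright. Its foot is near crop (192,74) at the near edge, and stand_m spans crop x 133–237 with its near edge at row 51.

Run:
```python
from h import *
c=np.load("pics/wrist9.npz")
f=lambda x,y,z:ray(c,(x/1.1+150,y/1.1+100),z).round(4)
print("stand",f(185,51,.016)+[.043,0,0],f(133,105,.016),f(237,105,.016))
print("foot",f(192,74,.046)+[.029,0,0],f(149,120,.046),f(233,120,.046),"knob",f(184,262,.21))
```

```text
stand [ 0.4784 -0.3162  0.016 ] [ 0.479  -0.3584  0.016 ] [ 0.479  -0.2739  0.016 ]
foot [ 0.4763 -0.3112  0.046 ] [ 0.4817 -0.3427  0.046 ] [ 0.4817 -0.2807  0.046 ] knob [ 0.473  -0.3162  0.21  ]
```

```bash
python3 -m creep '[[[0,0,0],[-0.01,-0.03,0.05],255],[[0,0,0],[-0.01,-0.03,0.12],255],[[0,0,0],[-0.01,-0.03,0.2],255],[[0,0,0],[-0.01,-0.03,0.27],255],[[0,0,0],[-0.01,-0.03,0.32],255],[[0,0,0],[-0.01,-0.03,0.36],255],[[0,0,0],[-0.01,-0.03,0.385],255],[[0,0,0],[-0.01,-0.03,0.4],255],[[0,0,0],[-0.01,-0.03,0.4],255]]'
```

```text
time: 37.83
eef_pos: [0.4771, -0.3191, 0.1327]
orientation: [0.0, 3.14, -0.001]
force: [-0.6, 1.7, 5.8]
finger_gap: 0.535
grasp_force: 72.4
```

```bash
python3 -m creep '[[[0,0,0],[0,0,0],115],[[0,0,0],[0,0,0],100],[[0,0,0],[0,0,0],85],[[0,0,0],[0,0,0],60],[[0,0,0],[0,0,0],30],[[0,0,0],[0,0,0],0],[[0,0,0],[0,0,0],0],[[0,0,0],[0,0,0],0]]'
python3 -m creep '[[[0,0,0],[0,0,-0.2],0],[[0,0,0],[0,0,-0.5],0],[[0,0,0],[0,0,-0.9],0],[[0,0,0],[0,0,-0.9],0]]'
python3 -m creep '[[[0,0,0],[0.1,0.5,-0.3],0],[[0,0,0],[0.3,1,-0.3],0],[[0,0,0],[0.3,1,-0.3],0],[[0,0,0],[0.3,1,-0.3],0]]'
python3 - <<'E'
from plant import *
from h import *
I={}
for n in ['wrist','top','scene']:
  c=capture(n); I[n]=c['color'][:,:,::-1]; np.savez(f'pics/{n}10.npz',**c)
R=cv2.resize
cv2.imwrite('pics/v10.png',np.vstack([np.hstack([R(I['wrist'][0:300,120:520],(400,300)),R(I['scene'][110:290,260:400],(240,300),interpolation=cv2.INTER_CUBIC)]),R(I['top'][140:260,140:480],(640,226))]))
E
```

```text
time: 38.83
eef_pos: [0.4765, -0.3191, 0.1318]
orientation: [-0.0, -3.142, 0.0]
force: [0.0, 0.4, -0.2]
finger_gap: 0.999
grasp_force: 0.0
time: 39.33
eef_pos: [0.4777, -0.3202, 0.2247]
orientation: [0.001, 3.137, -0.004]
force: [0.1, 0.7, -0.7]
finger_gap: 0.996
grasp_force: 0.0
time: 39.83
eef_pos: [0.4466, -0.2192, 0.2516]
orientation: [0.0, -3.142, 0.0]
force: [0.6, -0.3, 0.7]
finger_gap: 1.0
grasp_force: 0.0
```

View pics/v10.png

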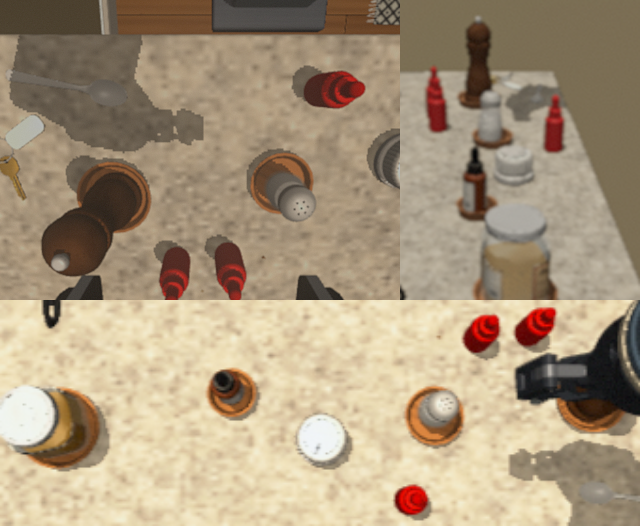

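All four stand in their stands. Final numeric check of top versus stand centre for each.

Run:
```python
from h import *
w=np.load("pics/wrist10.npz");t=np.load("pics/top10.npz")
f=lambda x,y,z:ray(w,(x+120,y),z)[:2].round(4)
g=lambda x,y,z:ray(t,(x*.53125+140,(y-300)*120/226+140),z)[:2].round(4)
print("mill",f(60,262,.174),f(114,198,.016),"salt",f(297,204,.095),f(280,183,.016))
print("salt",g(443,404,.095),g(434,415,.016),"dropper",g(222,381,.107),g(232,393,.016),"timer",g(322,439,.047))
s=np.load("pics/scene10.npz")
for n,X in [("mill",(.476,-.317)),("dropper",(.4935,.115)),("salt",(.459,-.127))]:
  print(n,"expected scene px base/top",proj(s,(*X,.005)).round(),proj(s,(*X,{"mill":.175,"dropper":.107,"salt":.095}[n])).round())
im=s["color"]; cv2.imwrite("pics/v11.png",cv2.resize(im[110:240,280:360],None,fx=4.5,fy=4.5,interpolation=cv2.INTER_CUBIC)[:,:,::-1])
```

```text
mill [ 0.4757 -0.3159] [ 0.477  -0.3158] salt [ 0.4585 -0.1303] [ 0.4592 -0.1277]
salt [ 0.461  -0.1269] [ 0.4591 -0.1294] dropper [0.4909 0.1113] [0.4924 0.1113] timer [0.4311 0.0055]
mill expected scene px base/top [306. 170.] [305. 120.]
dropper expected scene px base/top [305. 235.] [305. 196.]
salt expected scene px base/top [314. 193.] [314. 164.]
```

View pics/v11.png

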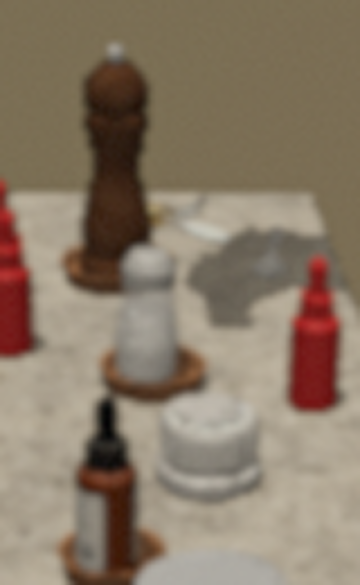

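The scene crop shows the mill, shaker and dropper upright and seated, with centre offsets of 3 mm or less. The timer has not moved.

```bash
python3 -c "
from plant import *
print(hand_in())"
```

```text
the job is handed in; nothing more can be done
None
```

I handed the job in at about 40 s: the dropper bottle, salt shaker, pepper mill and honey jar each stand upright in their own stand in the last pictures, and the timer is where it was; `hand_in()` returned no verdict.

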